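# Fit the strainer and clamp ring to the finish pot

## Robot

A 6-joint arm with a two-finger parallel gripper is mounted at the origin on the work surface. World frame = base frame: x ahead of the robot, y to its left, z up, the work surface at z = 0. Lengths are in m, angles in degrees, forces in N, time in s.
With the tool pointing down it reaches from about 0.35 to 0.975 m from the base axis. Payload 4.9 kg.
Tool frame: the origin (TCP) lies at the very end of the fingers, on their centre line; the grasp point (between the pads) lies 19 mm behind it; z points along the fingers, x is the direction in which the jaws open and shut, and the axes are right-handed (so a half turn about z gives the same grasp; the last joint's range is limited). The gripper opens to 85 mm and grips with 20 to 120 N. Pads are 22 mm wide; open, the fingers measure 114 mm over their backs; the gripper's body (76 mm by 85 mm) begins 54 mm behind the grasp point. The pads swing forward as they close: fully open they stand 13 mm farther back than shut.
Start: joints at [-6.818, 3.019, 92.412, -0, 84.569, -6.818], TCP at [0.625, 0, 0.202] pointing down, gripper open.
Joint ranges: [-172.51, 172.51], [-57.92, 126.97], [3.15, 148.05], [-58.71, 238.71], [5.1, 150.11], [-179.66, 179.66]. Speed limits (degrees/s): [147.25, 147.25, 180, 180, 180, 180].

## Interface

Orientations are given as a 3x3 rotation matrix whose columns are the frame's x, y, z axes.
In Python, from plant import ctrl gives the robot as it stands. The module is installed in compiled form; this text tells all that it offers.
- The arm moves only by the shell command python3 -m inch 'ROWS' [FORCE]. ROWS is JSON, one flat list of numbers, 5 for each row, row after row: the closure in counts, from 0 (fully open) to 255 (shut), then the shift along the world's x, y, z in units of 30 mm (1.0 is 30 mm), then the turn about the world's z in rad. In form: [hand, dx, dy, dz, roll, hand, dx, dy, dz, roll, ...]. A call has 1 to 10 rows; each row shifts and turns the commanded pose from where the row before left it; what a row does not reach is not made up. A row lasts 1/10 s, in which the tool goes at most 50 mm and 8.59 degrees, less where a joint would pass 70% of its speed; a pose out of reach is approached as far as the arm can. A call is refused whole if a number of a shift passes 1 or a number of a turn 0.15, either way. A call with a gripper value outside its range is refused whole. The fingers move at their own pace and stop on an object; FORCE is the grip in N (left out, the last holds). Time passes only in rows, so rows that do not move let the fingers close. It gives the time, the measured TCP pose, the force and the opening at its end, in the units of the state.
- ctrl.state(): the state, without advancing time (a new reading comes with each control period).
- ctrl.grab_frame(name): name is "scene" or "side" or "wrist"; returns a dict with "frame" (480x640x3 uint8, red, green, blue), "range_z" (480x640 float32, m along the optical axis (not along the pixel's ray), 0 where there is no reading), "camera_matrix" (3x3 intrinsics, pixels), "k1" (the pictures are not rectified: a ray, as slopes to the right and down, at radius r is drawn at 1 + k1 r^2 times it, then the intrinsics apply), "world_to_cam" (4x4, takes a point from world to camera coordinates); the wrist camera has in their place "T_tool_cam" (4x4, takes a point from camera to tool coordinates, whose origin is the TCP and whose axes are the tool frame's). Camera axes: x right, y up, looking along -z (the intrinsics and any distortion apply to the point x, -y, -z); pixel columns grow to the right and rows downward; lengths in m; the calibration is good to about 2 mm. A picture is of the moment at which its call begins: read the wrist's pose just before it.
- ctrl.hand_in(): hands the job in, once; it reports no verdict.
The state is a dict: "time": time; "joints": joint angles; "joint_vel": joint speeds; "joint_torque": joint torques, N m; "eef_pos": TCP position; "tcp_rot": TCP orientation; "force": force on the tool from outside, world axes, zero at the start; "ft_torque": the same for the moment, N m; "gripper_width": finger opening in m.
Only numpy, scipy, OpenCV 4.12 (cv2) and the standard library are available. Lean on these libraries where they do the work, as an engineer would, in place of code of your own. Each camera call takes 0.05 s, during which the arm holds its last target. There are 200 camera calls.

## Task

Get the finish pot ready for spraying: seat the loose strainer disk flat in the pot's mouth, then put the clamp ring over it and screw the ring clockwise until it is fully home. Leave the other things on the bench where they are, and let go when done.

Things in the scene. Friction and masses are not known exactly. Their poses are not given: they have to be found in the camera images.
- pot: Finish pot, fixed: grey sheet-metal pot 130 mm across on a 170 mm square plywood foot 18 mm thick, brass outlet towards its +x. On top a bare steel neck 76 mm across (125 mm above the bench) with a two-start quick thread round it, 90 mm across. Origin: centre of the foot's underside, z up.
- mouth (a point): Centre of the pot's round mouth, level with the neck's rim; axes as the pot's, z up. The mouth is 66 mm across, with a ledge (48 mm hole) 7 mm below the rim on which the disk sits, its centre then 12 mm above this point; any disk yaw is right. Ring fully home: ring centre about 9 mm above this point.
- entry (a point): Middle of the thread's entry gap on the pot's +y side, 42 mm from the axis, 11.5 mm below the rim, where a lug comes to rest; a second gap lies opposite (-y). Each is 40 degrees wide and open from above. Lugs lowered into the gaps come to rest with the ring's centre 15.5 mm above the rim (mouth).
- stop (a point): The solid stop at one thread's end, on the pot's +x side (another opposite), about 80 degrees of ring turn clockwise, seen from above, from the entry gaps. From gap to stop the ring sinks 0.1 mm per degree, guided with 1 to 2 mm of play; it turns easily (under 0.5 N m) and goes down only by turning. Walls stop it turning the other way.
- disk_center (a point): Centre of the loose strainer disk, half-way up its 38 mm height. Bare steel, 62 mm across, 8 mm thick, rows of small dark holes; in the middle of its top an upright grip tab 32 mm long (along x), 12 mm thick (along y), 30 mm high. z up. Lies flat on the bench, tab up. Seated, its flat top is 1 mm above the rim. 0.08 to 0.17 kg.
- ring_center (a point): Centre of the loose aluminium clamp ring, half-way up its 56 mm height. 105 mm across, 95 mm bore, lip on top (upper face 26 mm above the ring's bottom, 50 mm opening). On the lip stand two ears at +y and -y, each 30 mm high, 30 wide (along x), 8 thick, 60 mm apart over their outer faces: grip both at once from above. z up; ears up on the bench. 0.18 to 0.36 kg.
- lug (a point): One of the ring's two inward thread lugs, at the bottom of the skirt straight below the +y ear, 44 mm from the axis, 24.5 mm below the ring's centre; the other is below the -y ear, so a half turn makes no difference. 14 mm wide, 5 mm thick; 81 mm between the lugs' inner faces. With the ears over the entry gaps the lugs go in.
- jar: Bystander: glass jar with a steel lid, 72 mm across, 100 mm high, standing; origin at the centre of its underside.
- screwdriver: Bystander: screwdriver, 200 mm long along x, lying; origin under its middle.
- offcut: Bystander: dark wood offcut 60 x 190 x 18 mm, lying; origin at the centre of its underside.
- drill: Bystander: yellow and black cordless driver lying on its side, 180 mm long along x, 195 mm to the foot of its grip (towards +y), 62 mm high; origin on the bench under its motor housing.

How it is judged (in metres and radians):
On the way, in this order (a step that is already met when the one before it is completed fails the run):
1. the strainer disk lies flat on the ledge in the pot's mouth, with the ring still off the pot (horizontal distance between disk_center and mouth below 0.004 m and z of disk_center in the frame of mouth below 0.0145 m and angle between disk_center's own z axis and vertical below 0.06 rad and distance between ring_center and mouth above 0.08 m), for 0.2 s.
2. the ring is screwed down over it to within about 14 degrees of its stop (horizontal distance between ring_center and mouth below 0.005 m and z of ring_center in the frame of mouth below 0.0115 m and angle between the x axis of ring_center and the x axis of mouth, either way round above 1.15 rad), for 0.1 s.
At the end, for the whole second after the job is handed in: Disk level within 3.4 deg, within 4 mm of the mouth's axis, its centre at most 14.5 mm above the rim. Ring level within 3.4 deg, within 5 mm of the axis, its centre at most 11.5 mm above the rim, turned at least 66 degrees from the entry gaps (the stop is at about 80) (all of step 2 and horizontal distance between disk_center and mouth below 0.004 m and z of disk_center in the frame of mouth below 0.0145 m and angle between each of disk_center, ring_center's own z axis and vertical below 0.06 rad); the robot touches nothing.
It fails at once if a bystander (jar, screwdriver, offcut or driver) is shifted by more than 30 mm or the jar is tipped (distance of any of jar, screwdriver, offcut, drill from where it was at the start of the episode above 0.03 m or angle between jar's own z axis and vertical above 0.5 rad).
It also fails if it takes over 72 s, if anything falls off the work surface, if the arm or the gripper's body presses on something with over 40 N, if the wrist force passes 120 N, or if a joint passes its speed limit or range.

## Working session

There is one attempt and no reset: what is moved stays moved. The work goes in short steps, Python scripts to look and compute and a shell command to move; the robot and the scene stay as the last step left them, time stands still between calls to the robot, and variables do not carry over. Pictures are saved under pics/ and viewed, about 8 in all and at most 12, crops included, and the job is handed in when it is done.

```bash
mkdir -p pics
cat > h.py <<'E'
import numpy as np, cv2
from plant import ctrl
def grab(name):
    s=ctrl.state(); f=ctrl.grab_frame(name)
    if 'world_to_cam' in f: T=np.linalg.inv(np.array(f['world_to_cam']))
    else:
        W=np.eye(4); W[:3,:3]=np.array(s['tcp_rot']); W[:3,3]=s['eef_pos']; T=W@np.array(f['T_tool_cam'])
    return f,T
def cloud(f,T):
    K=np.array(f['camera_matrix']); k=f['k1']
    v,u=np.mgrid[0:480,0:640].astype(np.float32)
    p=cv2.undistortPoints(np.stack([u,v],-1).reshape(-1,1,2),K,np.array([k,0,0,0,0.])).reshape(480,640,2)
    z=np.array(f['range_z']); P=np.stack([p[...,0]*z,-p[...,1]*z,-z],-1)
    W=P@T[:3,:3].T+T[:3,3]; W[z==0]=np.nan
    return W
def save(f,n,crop=None):
    cv2.imwrite('pics/'+n,f['frame'][...,::-1])
E
python3 - <<'E'
from h import *
for n in ['scene','side']:
    f,T=grab(n); W=cloud(f,T); save(f,n+'.png'); np.save(n+'.npy',W); print(n,T.round(2).tolist(),f['k1'])
print(ctrl.state())
E
```

```text
scene [[-0.44, -0.63, 0.64, 1.44], [0.9, -0.32, 0.31, 0.35], [0.01, 0.71, 0.7, 0.99], [0.0, 0.0, 0.0, 1.0]] -0.06632858657505293
side [[1.0, 0.08, -0.06, 0.56], [-0.1, 0.77, -0.63, -0.73], [-0.0, 0.64, 0.77, 0.93], [0.0, 0.0, 0.0, 1.0]] -0.13571622940980596
{'time': 0.1, 'joints': array([-6.81845458e+00,  3.05459975e+00,  9.24834999e+01,  1.33724066e-03,
        8.45677865e+01, -6.81656925e+00]), 'joint_vel': array([ 0.02234921, -0.06591845, -0.24586698,  0.01237204, -0.03836471,
        0.03843154]), 'joint_torque': array([ 6.14647306e-04, -3.94903493e+01, -3.71363103e+01, -4.52310599e-05,
        3.99340541e-03, -4.17574097e-05]), 'eef_pos': array([6.24393996e-01, 7.72978122e-05, 2.00981400e-01]), 'tcp_rot': array([[ 9.99998321e-01, -3.53581404e-05, -1.83223076e-03],
       [-3.49139209e-05, -9.99999970e-01,  2.42478788e-04],
       [-1.83223928e-03, -2.42414410e-04, -9.99998292e-01]]), 'force': array([-0.71132809,  0.11068278,  0.41891993]), 'ft_torque': array([ 0.01298184, -0.03424418,  0.00768166]), 'gripper_width': 0.08543757311382928}
```

View pics/scene.png

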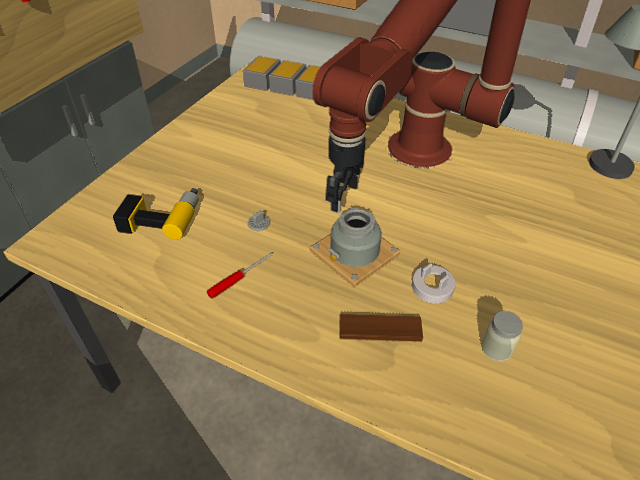

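View pics/side.png

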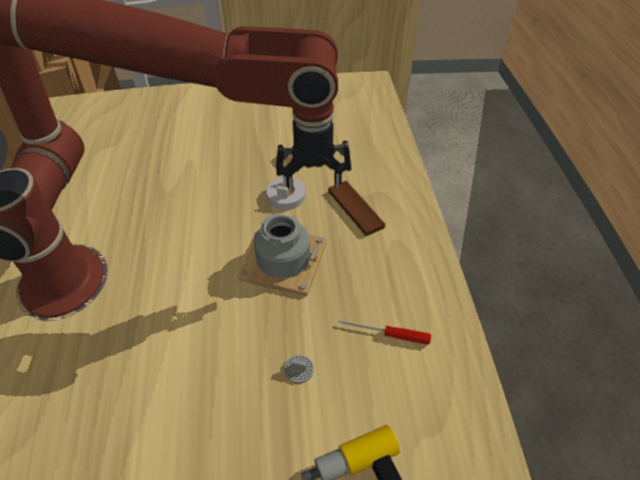

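The scene view shows the disk at (259,221), pot neck at (357,218) and ring at (433,283). The side view shows the disk at (298,370), pot at (282,228) and ring at (286,193). I'll measure these from depth.

Run:
```python
from h import *
box={'scene':dict(disk=(240,203,278,238),pot=(325,200,395,260),ring=(405,255,462,310)),
'side':dict(disk=(278,350,320,390),pot=(240,205,320,280),ring=(262,178,310,212))}
for n in box:
    W=np.load(n+'.npy')
    for k,(a,b,c,d) in box[n].items():
        P=W[b:d,a:c].reshape(-1,3); P=P[~np.isnan(P[:,0])]
        for lo,hi in dict(disk=[(.004,.05),(.015,.05)],pot=[(.118,.135),(.05,.135)],ring=[(.005,.07),(.02,.03),(.035,.065)])[k]:
            Q=P[(P[:,2]>lo)&(P[:,2]<hi)]
            if len(Q)<4: continue
            (cx,cy),(w,h),an=cv2.minAreaRect(Q[:,:2].astype(np.float32))
            c,r=cv2.minEnclosingCircle(Q[:,:2].astype(np.float32))
            print(n,k,lo,hi,len(Q),'mean',Q.mean(0).round(4),'rect',np.round([cx,cy,w,h,an],3),'circ',np.round([*c,r],4),'zmax',Q[:,2].max().round(3))
```

```text
scene disk 0.004 0.05 320 mean [ 0.5705 -0.2807  0.0148] rect [ 0.553 -0.291  0.148  0.102 33.068] circ [ 0.5574 -0.2975  0.086 ] zmax 0.043
scene disk 0.015 0.05 101 mean [ 0.5692 -0.2819  0.0299] rect [ 5.6700e-01 -2.8200e-01  1.7000e-02  3.5000e-02  7.0672e+01] circ [ 0.5671 -0.2821  0.0184] zmax 0.043
scene pot 0.118 0.135 421 mean [0.5525 0.0056 0.1226] rect [5.5100e-01 6.0000e-03 8.7000e-02 9.1000e-02 6.9145e+01] circ [0.5499 0.005  0.0477] zmax 0.129
scene pot 0.05 0.135 2064 mean [0.5726 0.0117 0.0929] rect [5.6100e-01 6.0000e-03 1.1600e-01 1.3300e-01 2.6088e+01] circ [0.5654 0.0108 0.0735] zmax 0.129
scene ring 0.005 0.07 1135 mean [0.5804 0.2309 0.0267] rect [ 0.552  0.22   0.178  0.132 23.267] circ [0.544  0.2275 0.1011] zmax 0.061
scene ring 0.02 0.03 743 mean [0.5764 0.2304 0.026 ] rect [ 0.569  0.228  0.104  0.104 30.659] circ [0.5689 0.2274 0.0549] zmax 0.03
scene ring 0.035 0.065 147 mean [0.5722 0.2287 0.0496] rect [5.7000e-01 2.2800e-01 6.2000e-02 3.2000e-02 6.8706e+01] circ [0.5692 0.2283 0.0334] zmax 0.061
side disk 0.004 0.05 644 mean [ 0.563  -0.2901  0.013 ] re
[... 282 characters left out ...]
86 0.0016 0.1222] rect [5.4800e-01 3.0000e-03 8.5000e-02 9.0000e-02 7.0513e+01] circ [0.5477 0.0041 0.0476] zmax 0.129
side pot 0.05 0.135 2553 mean [ 0.5494 -0.018   0.0937] rect [ 5.5500e-01 -5.0000e-03  1.4000e-01  1.1600e-01  1.1649e+01] circ [0.558  0.0008 0.0746] zmax 0.129
side ring 0.005 0.07 855 mean [0.5649 0.2091 0.0247] rect [ 0.567  0.222  0.104  0.102 59.444] circ [0.5661 0.223  0.0535] zmax 0.056
side ring 0.02 0.03 583 mean [0.5647 0.2162 0.0245] rect [ 0.566  0.222  0.1    0.104 77.328] circ [0.5665 0.2238 0.053 ] zmax 0.03
side ring 0.035 0.065 86 mean [0.5598 0.2042 0.0465] rect [5.6600e-01 2.2100e-01 6.0000e-02 3.1000e-02 6.9636e+01] circ [0.5679 0.2213 0.0317] zmax 0.056
```

```bash
python3 - <<'E'
from h import *
# foot yaw: refine with points at foot top height
for n,(a,b,c,d) in dict(scene=(305,225,402,290),side=(230,225,330,300)).items():
    W=np.load(n+'.npy')[b:d,a:c].reshape(-1,3); Q=W[(W[:,2]>.0135)&(W[:,2]<.025)&(np.hypot(W[:,0]-.55,W[:,1]-.004)<.125)]
    print(n,len(Q),cv2.minAreaRect(Q[:,:2].astype(np.float32)))
E
python3 -m inch '[0,-0.7,0,0.5,0,0,-0.7,0,1,0,0,-0.7,0,1,0,0,-0.6,0.1,1,0,0,0,0,0,0,0,0,0,0,0,0,0,0,0,0]'
python3 - <<'E'
from h import *
f,T=grab('wrist'); W=cloud(f,T); np.save('w1.npy',W); save(f,'w1.png'); print(T.round(3), ctrl.state()['eef_pos'])
E
```

```text
scene 1271 ((0.5508544445037842, 0.004772715270519257), (0.17280660569667816, 0.17440718412399292), 68.12529754638672)
side 1562 ((0.5478519201278687, 0.0020151287317276), (0.17303290963172913, 0.17033420503139496), 68.24053955078125)
time: 0.8
eef_pos: [0.5436, 0.003, 0.3052]
tcp_rot: [[1.0, -0.0, -0.003], [-0.0, -1.0, 0.0], [-0.003, -0.0, -1.0]]
force: [0.2, 0.1, -1.0]
gripper_width: 0.0852
[[ 1.    -0.001  0.003  0.544]
 [-0.     0.959  0.283  0.075]
 [-0.003 -0.283  0.959  0.477]
 [ 0.     0.     0.     1.   ]] [0.54354337 0.00302009 0.30480085]
```

View pics/w1.png

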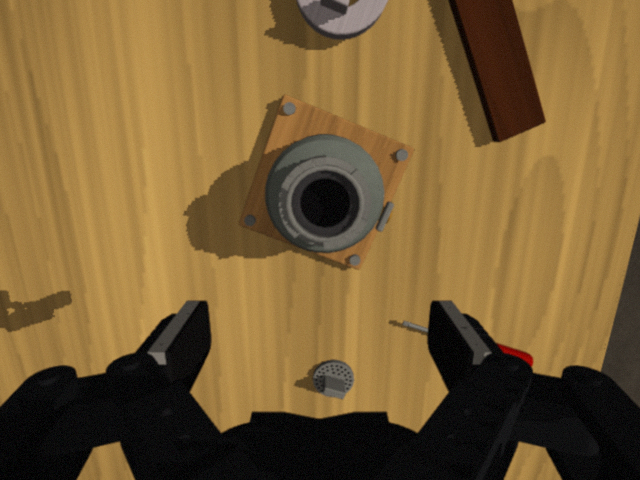

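The wrist view shows the pot with its mouth centred near (327,200), the outlet at (387,215) (yaw about -22°) and the disk at (334,380). Next I'll fit the mouth and the disk from the same view.

```bash
cat >> h.py <<'E'
from scipy.optimize import least_squares
def circ(Q):
    m=Q.mean(0); r=least_squares(lambda p:np.hypot(Q[:,0]-p[0],Q[:,1]-p[1])-p[2],[*m,.04],loss='soft_l1',f_scale=.001); return r.x
def rect(Q): return np.round(np.r_[cv2.minAreaRect(Q.astype(np.float32))[0],cv2.minAreaRect(Q.astype(np.float32))[1],cv2.minAreaRect(Q.astype(np.float32))[2]],4)
E
python3 - <<'E'
from h import *
W=np.load('w1.npy')
P=W[130:270,240:410].reshape(-1,3)
d=np.hypot(P[:,0]-.549,P[:,1]-.003)
for lo,hi in [(.115,.135),(.121,.135)]:
    Q=P[(P[:,2]>lo)&(P[:,2]<hi)&(d<.05)]; 
    print(len(Q),'med z',np.median(Q[:,2]),'rect',rect(Q[:,:2]))
Q=P[(P[:,2]>.12)&(P[:,2]<.135)&(d<.05)][:,:2]
H=cv2.convexHull((Q).astype(np.float32))[:,0]; print('outer',circ(H).round(4))
c=circ(H)[:2]; a=np.arctan2(*(Q-c).T[::-1]); r=np.hypot(*(Q-c).T)
inn=np.array([Q[i][np.argmin(r[i])] for b in np.linspace(-np.pi,np.pi,37)[:-1] for i in [np.where((a>=b)&(a<b+np.pi/18))[0]] if len(i)])
print('inner',circ(inn).round(4))
F=P[(P[:,2]>.012)&(P[:,2]<.024)]; print('foot',rect(W[80:290,220:430].reshape(-1,3)[lambda_] [:,:2]) if 0 else '')
G=W[85:280,225:425].reshape(-1,3); G=G[(G[:,2]>.013)&(G[:,2]<.024)]; print('foot',rect(G[:,:2]))
D=W[350:405,300:365].reshape(-1,3)
b=D[(D[:,2]>.004)&(D[:,2]<.014)]; t=D[(D[:,2]>.022)]
print('disk',circ(cv2.convexHull(b[:,:2].astype(np.float32))[:,0]).round(4),'tab',rect(t[:,:2]),t[:,2].max(),len(t))
E
```

```text
4475 med z 0.12129911594868664 rect [5.47900e-01 4.20000e-03 8.83000e-02 9.04000e-02 6.05581e+01]
2287 med z 0.12407169929117651 rect [5.48000e-01 4.20000e-03 8.46000e-02 9.08000e-02 6.91365e+01]
outer [0.5477 0.0042 0.0451]
inner [0.5477 0.004  0.0322]
foot 
foot [5.47500e-01 4.30000e-03 1.70600e-01 1.70700e-01 6.82434e+01]
disk [ 0.5626 -0.2835  0.0311] tab [ 5.62800e-01 -2.83400e-01  1.36000e-02  3.22000e-02  7.18047e+01] 0.04037773937706607 319
```

```bash
python3 -m inch '[0,0.06,-0.95,-0.3,0.125,0,0.06,-0.95,-0.5,0.125,0,0.06,-0.95,-0.5,0.125,0,0.06,-0.95,-0.6,0.125,0,0.06,-0.95,-0.6,0.125,0,0.06,-0.95,-0.6,0.125,0,0.06,-0.95,-0.6,0.125,0,0.06,-0.95,-0.6,0.125,0,0.06,-0.95,-0.6,0.125,0,0.08,-1,-0.6,0.125]'
python3 -m inch '[0,0,0,0,0,0,0,0,0,0,0,0,0,0,0]'
python3 - <<'E'
from h import *
s=ctrl.state();print(s['eef_pos'],np.degrees(np.arctan2(s['tcp_rot'][1,0],s['tcp_rot'][0,0])),s['joints'])
f,T=grab('wrist'); W=cloud(f,T); save(f,'w2.png')
P=W.reshape(-1,3); t=P[(P[:,2]>.022)&(P[:,2]<.05)&(np.hypot(P[:,0]-.5627,P[:,1]+.2835)<.025)]
b=P[(P[:,2]>.004)&(P[:,2]<.014)&(np.hypot(P[:,0]-.5627,P[:,1]+.2835)<.037)]
print(len(t),rect(t[:,:2]),circ(cv2.convexHull(b[:,:2].astype(np.float32))[:,0]).round(4))
E
```

```text
time: 1.85
eef_pos: [0.5618, -0.2841, 0.139]
tcp_rot: [[0.31, 0.951, -0.003], [0.951, -0.31, 0.002], [0.001, -0.003, -1.0]]
force: [0.4, -0.4, 0.0]
gripper_width: 0.0857
time: 2.15
eef_pos: [0.5627, -0.2828, 0.1419]
tcp_rot: [[0.316, 0.949, -0.0], [0.949, -0.316, 0.001], [0.0, -0.001, -1.0]]
force: [0.5, 0.1, 0.4]
gripper_width: 0.0851
[ 0.56269462 -0.28278944  0.14185277] 71.60203606932589 [-3.34571956e+01  6.12953969e+00  9.49784350e+01  1.71529427e-02
  7.89301705e+01 -1.05062538e+02]
671 [ 5.62900e-01 -2.84200e-01  1.18000e-02  3.15000e-02  7.14061e+01] [ 0.5634 -0.2842  0.0307]
```

```bash
python3 -m inch '[0,0,-0.03,-1,0,0,0,0,-1,0,0,0,0,-1,0,0,0,0,-0.7,0,0,0,0,-0.5,0,0,0,0,0,0,0,0,0,0,0]' 40
python3 -m inch '[255,0,0,0,0,255,0,0,0,0,255,0,0,0,0,255,0,0,0,0,255,0,0,0,0,255,0,0,0,0,255,0,0,0,0,255,0,0,0,0,255,0,0,0,0,255,0,0,0,0]' 40
```

```text
time: 2.9
eef_pos: [0.5634, -0.2844, 0.0172]
tcp_rot: [[0.315, 0.949, 0.001], [0.949, -0.315, -0.001], [-0.0, 0.001, -1.0]]
force: [-0.9, -0.4, -0.1]
gripper_width: 0.0856
time: 3.9
eef_pos: [0.5625, -0.2844, 0.0161]
tcp_rot: [[0.315, 0.949, -0.0], [0.949, -0.315, 0.0], [0.0, -0.0, -1.0]]
force: [-0.2, -0.1, -0.1]
gripper_width: -0.0
```

Run:
```python
from h import *
f,T=grab('wrist'); g,_=grab('side')
cv2.imwrite('pics/c3.png',np.hstack([f['frame'][160:480,100:500],cv2.resize(g['frame'][260:420,200:400],(400,320))])[...,::-1])
```

```text
(no output)
```

View pics/c3.png

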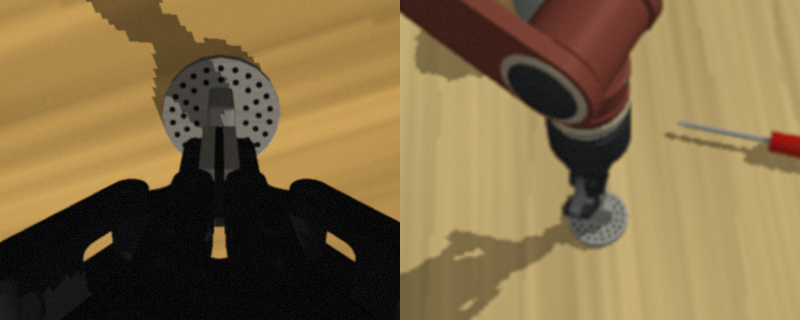

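The fingers shut on nothing: the tab now lies beyond the finger tips, at about (222,105) in the left crop. I'll measure where the disk is now.

Run:
```python
from h import *
for n,B in [('wrist',None),('side',None)]:
    f,T=grab(n); W=cloud(f,T); img=f['frame']
    sat=img.max(-1).astype(int)-img.min(-1)
    P=W.reshape(-1,3); m=(np.hypot(P[:,0]-.58,P[:,1]+.29)<.06)&(sat.ravel()<25)
    b=P[m&(P[:,2]>.004)&(P[:,2]<.013)]
    print(n,len(b),circ(cv2.convexHull(b[:,:2].astype(np.float32))[:,0]).round(4),b.mean(0))
    t=P[m&(P[:,2]>.034)&(P[:,2]<.041)]; print(len(t),rect(t[:,:2]) if len(t) else '')
print(ctrl.state()['eef_pos'])
```

```text
wrist 6934 [ 0.5628 -0.2839  0.0303] [ 0.55590289 -0.28136219  0.00819306]
607 [ 5.52700e-01 -2.80700e-01  1.20000e-02  1.01000e-02  7.15781e+01]
side 369 [ 0.5631 -0.2872  0.0297] [ 0.56523955 -0.2967105   0.00750973]
24 [ 5.72000e-01 -2.90100e-01  9.30000e-03  1.38000e-02  8.17841e+01]
[ 0.562587   -0.28440585  0.01609585]
```

The disk hasn't moved and is still centred under the tool, so the fingers may be holding the tab despite the 0 width reading. I'll lift a little and check.

```bash
python3 -m inch '[255,0,0,0.5,0,255,0,0,0.8,0,255,0,0,0.8,0,255,0,0,0,0,255,0,0,0,0]'
python3 - <<'E'
from h import *
f,T=grab('wrist'); g,_=grab('side'); W=cloud(f,T)
print(np.nanmedian(W[235:260,280:380].reshape(-1,3),0))
cv2.imwrite('pics/c4.png',np.hstack([f['frame'][160:480,100:500],cv2.resize(g['frame'][300:400,240:365],(400,320))])[...,::-1])
E
```

```text
time: 4.6
eef_pos: [0.5633, -0.2848, 0.0807]
tcp_rot: [[0.315, 0.949, 0.002], [0.949, -0.315, -0.001], [-0.001, 0.002, -1.0]]
force: [0.1, 0.5, -1.2]
gripper_width: 0.0001
[ 0.56923191 -0.27881228  0.00832596]
```

View pics/c4.png

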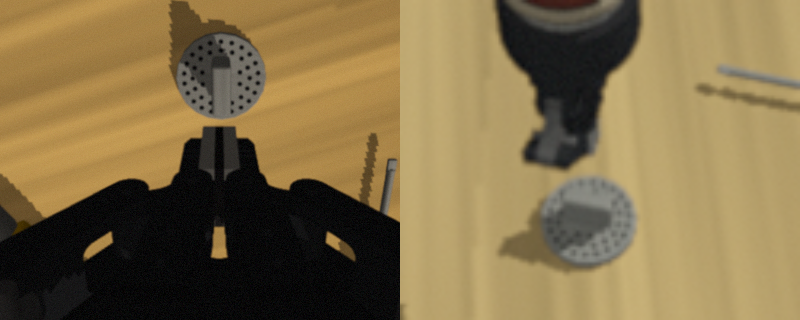

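Run:
```python
from h import *
s=ctrl.state(); print(s['eef_pos'])
f,T=grab('wrist'); W=cloud(f,T)
for r in range(280,345,8): print(r,[W[r,c].round(4).tolist() for c in (308,318,328)])
print('Ttc',np.array(f['T_tool_cam']).round(3).tolist())
for n in ('side','scene'):
    g,T=grab(n); W=cloud(g,T); P=W.reshape(-1,3); 
    m=(np.hypot(P[:,0]-.563,P[:,1]+.285)<.09)&(P[:,2]>.05)&(P[:,2]<.13); Q=P[m]
    print(n)
    for lo in np.arange(.06,.13,.01):
        q=Q[(Q[:,2]>=lo)&(Q[:,2]<lo+.01)]
        if len(q): print(lo.round(2),len(q),q.mean(0).round(4),q.min(0).round(3),q.max(0).round(3))
```

```text
[ 0.56193481 -0.28398219  0.07823287]
280 [[0.5876, -0.3009, 0.0077], [0.5899, -0.2942, 0.0075], [0.5918, -0.2874, 0.0083]]
288 [[0.5495, -0.2848, 0.114], [0.5509, -0.2811, 0.1136], [0.5521, -0.2772, 0.1138]]
296 [[0.5501, -0.2848, 0.12], [0.5512, -0.2811, 0.1204], [0.5526, -0.2776, 0.12]]
304 [[0.5495, -0.2844, 0.1284], [0.5504, -0.2809, 0.1288], [0.5522, -0.2776, 0.1275]]
312 [[0.5499, -0.2843, 0.1338], [0.5508, -0.281, 0.1342], [0.552, -0.2777, 0.1339]]
320 [[0.5495, -0.284, 0.1402], [0.5509, -0.281, 0.1396], [0.5518, -0.2778, 0.1398]]
328 [[0.5492, -0.2838, 0.146], [0.5505, -0.2809, 0.1454], [0.5519, -0.278, 0.1448]]
336 [[0.5489, -0.2835, 0.1513], [0.5536, -0.2819, 0.1448], [0.5512, -0.2779, 0.1508]]
344 [[0.5492, -0.2835, 0.1554], [0.5569, -0.283, 0.144], [0.5506, -0.2779, 0.1559]]
Ttc [[1.0, 0.0, -0.0, -0.0], [0.0, -0.959, -0.283, -0.073], [-0.0, 0.283, -0.959, -0.172], [0.0, 0.0, 0.0, 1.0]]
side
0.1 1 [ 0.5653 -0.2931  0.1068] [ 0.565 -0.293  0.107] [ 0.565 -0.293  0.107]
0.11 12 [ 0.5687 -0.2937  0.1153] [ 0.563 -0.301  0.11 ] [ 0.572 -0.287  0.12 ]
0.12 8 [ 0.57   -0.2916  0.1242] [ 0.568 -0.295  0.121] [ 0.572 -0.286  0.128]
scene
0.1 3 [ 0.5658 -0.2784  0.1082] [ 0.558 -0.281  0.108] [ 0.57  -0.276  0.108]
0.11 19 [ 0.5708 -0.2808  0.1154] [ 0.565 -0.291  0.11 ] [ 0.575 -0.27   0.12 ]
0.12 27 [ 0.5695 -0.278   0.1246] [ 0.56  -0.292  0.12 ] [ 0.576 -0.269  0.13 ]
```

Measurement: in all three cameras the finger tips sit near z ≈ 0.109 when the reported TCP is z ≈ 0.079. The real tips therefore end about 30 mm above the stated TCP, and the fingers closed over the top of the tab. X and y agree. I'll allow for this and go about 28 mm lower, stepping with force checks.

```bash
python3 -m inch '[0,0,0,0,0,0,0,0,0,0,0,0,0,0,0,0,0,0,-0.5,0,0,0,0,-0.6,0,0,0,0,-0.6,0,0,0,0,-0.4,0,0,0,0,0,0]' 40
python3 -m inch '[0,0,0,-0.3,0,0,0,0,-0.3,0,0,0,0,0,0]'
python3 -m inch '[0,0,0,-0.3,0,0,0,0,0,0]'
```

```text
time: 5.65
eef_pos: [0.5602, -0.2829, 0.0121]
tcp_rot: [[0.315, 0.949, -0.005], [0.949, -0.315, 0.004], [0.002, -0.006, -1.0]]
force: [0.3, -0.3, -0.5]
gripper_width: 0.0854
time: 5.95
eef_pos: [0.5618, -0.2839, -0.0033]
tcp_rot: [[0.315, 0.949, -0.002], [0.949, -0.315, 0.001], [0.001, -0.002, -1.0]]
force: [-0.8, 0.5, 0.3]
gripper_width: 0.0851
time: 6.15
eef_pos: [0.562, -0.284, -0.012]
tcp_rot: [[0.315, 0.949, -0.001], [0.949, -0.315, 0.001], [0.0, -0.002, -1.0]]
force: [0.4, -0.7, -0.1]
gripper_width: 0.0853
```

```bash
python3 -m inch '[255,0,0,0,0,255,0,0,0,0,255,0,0,0,0,255,0,0,0,0,255,0,0,0,0,255,0,0,0,0,255,0,0,0,0,255,0,0,0,0,255,0,0,0,0]' 40
```

```text
time: 7.05
eef_pos: [0.5629, -0.2846, -0.0105]
tcp_rot: [[0.315, 0.949, 0.001], [0.949, -0.315, -0.0], [-0.0, 0.001, -1.0]]
force: [0.4, -0.1, 1.8]
gripper_width: 0.0111
```

```bash
python3 -m inch '[255,0,0,0.4,0,255,0,0,0.8,0,255,0,0,1,0,255,0,0,1,0,255,0,0,1,0,255,0,0,0.9,0,255,0,0,0.4,0,255,0,0,0,0]'
python3 -m inch '[255,-0.05,0.5,0,0,255,-0.05,1,0,0,255,-0.05,1,0,0,255,-0.05,1,0,0,255,-0.05,1,0,0,255,-0.05,1,0,0,255,-0.05,1,0,0,255,-0.05,1,0,0,255,-0.05,1,0,0,255,-0.05,0.8,0,0]'
python3 -m inch '[255,0,0.3,0,0,255,0,0,0,0,255,0,0,0,0,255,0,0,0,0,255,0,0,0,0]'
python3 - <<'E'
from h import *
print(ctrl.state()['eef_pos'],ctrl.state()['time'])
f,T=grab('wrist'); W=cloud(f,T); save(f,'w5.png')
e=ctrl.state()['eef_pos']
P=W.reshape(-1,3); sat=(f['frame'].max(-1).astype(int)-f['frame'].min(-1)).ravel()
m=(np.hypot(P[:,0]-e[0],P[:,1]-e[1])<.045)&(abs(P[:,2]-e[2]-.0185)<.006)&(f['frame'].max(-1).ravel()>70)
b=P[m]; print(len(b),b.mean(0)); print('disk hull',circ(cv2.convexHull(b[:,:2].astype(np.float32))[:,0]).round(4))
g,T=grab('side'); 
cv2.imwrite('pics/c5.png',np.hstack([f['frame'][160:480,100:500],cv2.resize(g['frame'][170:290,210:360],(400,320))])[...,::-1])
E
```

```text
time: 7.85
eef_pos: [0.5636, -0.285, 0.1566]
tcp_rot: [[0.315, 0.949, 0.003], [0.949, -0.315, -0.002], [-0.001, 0.004, -1.0]]
force: [-0.2, -0.2, -2.0]
gripper_width: 0.011
time: 8.85
eef_pos: [0.5452, -0.0027, 0.1511]
tcp_rot: [[0.314, 0.949, -0.005], [0.949, -0.314, 0.001], [-0.0, -0.005, -1.0]]
force: [-0.3, -0.1, -1.0]
gripper_width: 0.0111
time: 9.35
eef_pos: [0.5476, 0.0026, 0.154]
tcp_rot: [[0.317, 0.949, -0.0], [0.949, -0.317, -0.0], [-0.0, -0.0, -1.0]]
force: [-0.2, 0.0, -1.5]
gripper_width: 0.0111
[0.5476125  0.00264873 0.15398234] 9.35
5694 [0.53615312 0.00668463 0.17269351]
disk hull [0.5479 0.0021 0.0307]
```

View pics/c5.png

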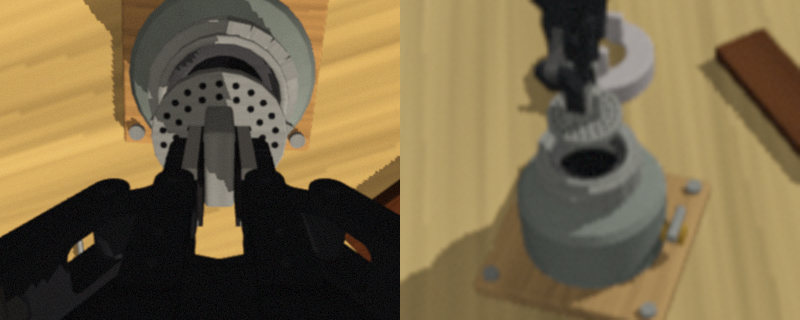

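The disk hangs level over the mouth (left crop: disk at about (220,125) just above the neck). It needs about 2 mm more in +y, then I'll lower it gently.

```bash
python3 -m inch '[255,0,0.07,-0.4,0,255,0,0,-0.5,0,255,0,0,0,0,255,0,0,0,0]'
python3 -m inch '[255,0,0,-0.15,0,255,0,0,-0.15,0,255,0,0,-0.1,0,255,0,0,0,0,255,0,0,0,0]'
```

```text
time: 9.85
eef_pos: [0.5467, 0.0058, 0.1256]
tcp_rot: [[0.315, 0.949, -0.003], [0.949, -0.315, 0.0], [-0.001, -0.003, -1.0]]
force: [-0.8, 0.6, -0.4]
gripper_width: 0.0114
time: 10.35
eef_pos: [0.5476, 0.0057, 0.1151]
tcp_rot: [[0.315, 0.949, -0.0], [0.949, -0.315, 0.0], [0.0, -0.0, -1.0]]
force: [0.2, 0.5, -1.4]
gripper_width: 0.0115
```

```bash
python3 -m inch '[255,0,-0.035,0,0,255,0,0,-0.07,0,255,0,0,-0.07,0,255,0,0,0,0]'
python3 -m inch '[255,0,0,-0.06,0,255,0,0,-0.06,0,255,0,0,0,0]'
```

```text
time: 10.75
eef_pos: [0.5473, 0.0047, 0.1104]
tcp_rot: [[0.315, 0.949, -0.001], [0.949, -0.315, 0.0], [-0.0, -0.001, -1.0]]
force: [-0.5, 0.1, -1.1]
gripper_width: 0.011
time: 11.05
eef_pos: [0.5478, 0.0046, 0.1074]
tcp_rot: [[0.315, 0.949, 0.0], [0.949, -0.315, -0.0], [0.0, 0.0, -1.0]]
force: [-0.0, -0.2, 0.8]
gripper_width: 0.0112
```

```bash
python3 -m inch '[0,0,0,0,0,0,0,0,0,0,0,0,0,0,0,0,0,0,0,0,0,0,0,0,0,0,0,0,0.5,0,0,0,0,1,0,0,0,0,1,0,0,0,0,1,0,0,0,0,1,0]'
python3 -m inch '[0,0,0.5,0.5,0,0,0,0.5,0,0,0,0,0.5,0,0,0,0,0.5,0,0,0,0,0,0,0,0,0,0,0,0]'
python3 - <<'E'
from h import *
f,T=grab('wrist'); W=cloud(f,T); save(f,'w6.png'); print(ctrl.state()['eef_pos'])
P=W.reshape(-1,3); d=np.hypot(P[:,0]-.5477,P[:,1]-.0042)
t=P[(d<.03)&(P[:,2]>.145)&(P[:,2]<.165)]; print('tab',len(t),rect(t[:,:2]),np.median(t[:,2]))
b=P[(d<.029)&(P[:,2]>.115)&(P[:,2]<.135)]; A=np.c_[b[:,:2]-[.5477,.0042],np.ones(len(b))]; print('plane',np.linalg.lstsq(A,b[:,2],rcond=None)[0].round(4))
d=np.hypot(P[:,0]-.567,P[:,1]-.226); L=P[(d<.06)&(P[:,2]>.02)&(P[:,2]<.032)]; E=P[(d<.045)&(P[:,2]>.05)&(P[:,2]<.062)]
print('ring',len(L),circ(cv2.convexHull(L[:,:2].astype(np.float32))[:,0]).round(4),'ears',len(E),rect(E[:,:2]),E[:,2].max())
E
```

```text
time: 12.05
eef_pos: [0.5477, 0.0047, 0.245]
tcp_rot: [[0.315, 0.949, 0.002], [0.949, -0.315, -0.0], [0.0, 0.001, -1.0]]
force: [-0.3, 0.7, -0.2]
gripper_width: 0.0853
time: 12.65
eef_pos: [0.5469, 0.0653, 0.2558]
tcp_rot: [[0.314, 0.949, -0.003], [0.949, -0.314, -0.0], [-0.001, -0.002, -1.0]]
force: [0.5, -1.1, 0.2]
gripper_width: 0.0855
[0.54712745 0.06481603 0.25611358]
tab 703 [5.47600e-01 4.10000e-03 1.23000e-02 3.14000e-02 7.15383e+01] 0.1557633515507204
plane [-0.0024  0.0031  0.1264]
ring 5192 [0.567  0.2268 0.0522] ears 578 [5.6690e-01 2.2760e-01 6.0800e-02 2.9900e-02 6.9052e+01] 0.05883376323595363
```

View pics/w6.png

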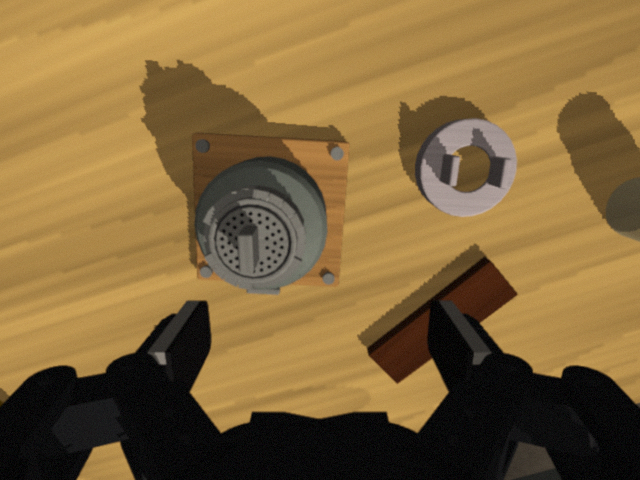

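The disk sits level in the mouth (around (255,240); top z 0.126, tab centre within 0.2 mm of the mouth's axis). The ring is at (467,168) with its ears along 69°. Now I'll go to the ring.

```bash
python3 -m inch '[0,0.1,0.9,0,-0.022,0,0.1,0.9,-0.2,-0.022,0,0.1,0.9,-0.6,0,0,0.1,0.9,-0.8,0,0,0.1,0.9,-1,0,0,0.15,0.91,-1,0,0,0,0,-1,0,0,0,0,-0.6,0,0,0,0,0,0,0,0,0,0,0]'
python3 - <<'E'
from h import *
f,T=grab('wrist'); W=cloud(f,T); print(ctrl.state()['eef_pos'])
P=W.reshape(-1,3)
d=np.hypot(P[:,0]-.567,P[:,1]-.227); L=P[(d<.06)&(P[:,2]>.02)&(P[:,2]<.032)]; E=P[(d<.036)&(P[:,2]>.05)&(P[:,2]<.060)]
print('ring',len(L),circ(cv2.convexHull(L[:,:2].astype(np.float32))[:,0]).round(4),'ears',len(E),rect(E[:,:2]),E[:,2].max())
E
```

```text
time: 13.7
eef_pos: [0.5672, 0.2265, 0.1013]
tcp_rot: [[0.357, 0.934, -0.0], [0.934, -0.357, -0.0], [-0.0, -0.0, -1.0]]
force: [-0.4, 0.3, -0.2]
gripper_width: 0.0854
[0.56802277 0.22667877 0.10257225]
ring 11671 [0.5668 0.2271 0.0521] ears 1259 [5.66900e-01 2.27200e-01 6.00000e-02 3.00000e-02 6.94695e+01] 0.05817660991524279
```

```bash
python3 -m inch '[0,-0.02,0.02,-0.8,0,0,0,0,-1,0,0,0,0,-0.8,0,0,0,0,-0.5,0,0,0,0,0,0]' 60
python3 -m inch '[0,0,0,-0.2,0,0,0,0,-0.2,0,0,0,0,0,0]'
python3 -m inch '[255,0,0,0,0,255,0,0,0,0,255,0,0,0,0,255,0,0,0,0,255,0,0,0,0,255,0,0,0,0,255,0,0,0,0]' 60
```

```text
time: 14.25
eef_pos: [0.5656, 0.227, 0.0071]
tcp_rot: [[0.357, 0.934, -0.002], [0.934, -0.357, -0.001], [-0.001, -0.002, -1.0]]
force: [0.1, -0.3, -0.1]
gripper_width: 0.0853
time: 14.55
eef_pos: [0.5667, 0.2276, -0.0035]
tcp_rot: [[0.357, 0.934, 0.0], [0.934, -0.357, 0.0], [0.0, 0.0, -1.0]]
force: [-0.2, -0.6, -0.7]
gripper_width: 0.0855
time: 15.25
eef_pos: [0.5673, 0.2278, -0.0028]
tcp_rot: [[0.357, 0.934, 0.002], [0.934, -0.357, 0.001], [0.001, 0.001, -1.0]]
force: [-0.3, 1.2, 6.0]
gripper_width: 0.0593
```

```bash
python3 -m inch '[255,0,0,0.3,0,255,0,0,0.8,0,255,0,0,1,0,255,0,0,1,0,255,0,0,1,0,255,0,0,1,0,255,0,0,0.8,0,255,0,0,0,0]'
python3 -m inch '[255,-0.08,-0.5,0,0,255,-0.08,-1,0,0,255,-0.08,-1,0,0,255,-0.08,-1,0,0,255,-0.08,-1,0,0,255,-0.08,-1,0,0,255,-0.08,-1,0,0,255,-0.08,-0.6,0,0,255,0,-0.34,0,0]'
python3 -m inch '[255,0,0,0,0,255,0,0,0,0,255,0,0,0,0]'
python3 - <<'E'
from h import *
f,T=grab('wrist'); W=cloud(f,T); save(f,'w7.png'); s=ctrl.state(); e=s['eef_pos']; print(e,np.degrees(np.arctan2(s['tcp_rot'][1,0],s['tcp_rot'][0,0])))
P=W.reshape(-1,3); d=np.hypot(P[:,0]-e[0],P[:,1]-e[1]); m=f['frame'].max(-1).ravel()>70
L=P[m&(d<.06)&(abs(P[:,2]-e[2]-.029)<.004)]
A=np.c_[L[:,:2]-e[:2],np.ones(len(L))]; print(len(L),'plane',np.linalg.lstsq(A,L[:,2]-e[2],rcond=None)[0].round(4))
H=cv2.convexHull(L[:,:2].astype(np.float32))[:,0]; H=H[np.hypot(*(H-e[:2]).T)>.048]; print('ring',circ(H).round(4),len(H))
E
```

```text
time: 16.05
eef_pos: [0.5682, 0.228, 0.1771]
tcp_rot: [[0.357, 0.934, 0.006], [0.934, -0.357, 0.002], [0.004, 0.005, -1.0]]
force: [0.9, 0.4, -2.0]
gripper_width: 0.0591
time: 16.95
eef_pos: [0.5449, 0.0025, 0.17]
tcp_rot: [[0.359, 0.933, -0.005], [0.933, -0.359, 0.0], [-0.002, -0.005, -1.0]]
force: [0.1, 0.7, -3.4]
gripper_width: 0.0592
time: 17.25
eef_pos: [0.547, 0.0052, 0.1727]
tcp_rot: [[0.356, 0.935, -0.001], [0.935, -0.356, 0.0], [0.0, -0.001, -1.0]]
force: [-0.6, 0.1, -2.7]
gripper_width: 0.0595
[0.54717931 0.00521979 0.17300848] 69.16947111127853
23781 plane [-0.0021 -0.0001  0.0286]
ring [0.5473 0.0047 0.0522] 62
```

View pics/w7.png

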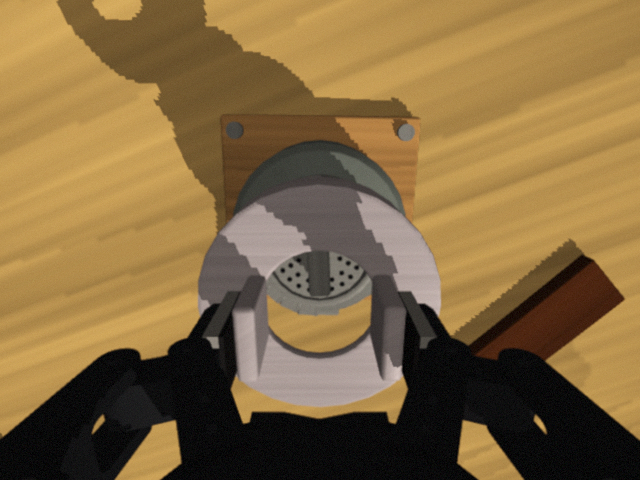

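The ring is held level over the mouth (lip around (320,290)), with the disk tab visible through it at (318,270). Centring is within 0.7 mm. Lowering now.

```bash
python3 -m inch '[255,0.013,-0.015,-0.3,-0.017,255,0,0,-0.5,0,255,0,0,-0.5,0,255,0,0,-0.3,0,255,0,0,0,0,255,0,0,0,0]'
python3 -m inch '[255,0,0,-0.1,0,255,0,0,-0.1,0,255,0,0,-0.1,0,255,0,0,0,0,255,0,0,0,0]'
```

```text
time: 17.9
eef_pos: [0.5475, 0.0039, 0.1248]
tcp_rot: [[0.373, 0.928, -0.001], [0.928, -0.373, 0.0], [-0.0, -0.001, -1.0]]
force: [0.0, 0.5, -2.2]
gripper_width: 0.0592
time: 18.4
eef_pos: [0.5476, 0.0039, 0.1163]
tcp_rot: [[0.373, 0.928, -0.0], [0.928, -0.373, 0.0], [-0.0, -0.0, -1.0]]
force: [-0.4, -0.4, -3.2]
gripper_width: 0.0585
```

```bash
python3 -m inch '[255,0,0,-0.08,0,255,0,0,-0.08,0,255,0,0,0,0,255,0,0,0,0]'
python3 -m inch '[255,0,0,-0.06,0,255,0,0,0,0,255,0,0,0,0]'
```

```text
time: 18.8
eef_pos: [0.5476, 0.0039, 0.1114]
tcp_rot: [[0.373, 0.928, -0.0], [0.928, -0.373, 0.0], [-0.0, -0.0, -1.0]]
force: [-0.5, -0.2, -1.8]
gripper_width: 0.0592
time: 19.1
eef_pos: [0.5478, 0.0039, 0.1098]
tcp_rot: [[0.373, 0.928, 0.0], [0.928, -0.373, -0.0], [0.0, 0.0, -1.0]]
force: [0.1, 0.0, -1.7]
gripper_width: 0.0588
```

```bash
python3 -m inch '[255,0,0,-0.02,0,255,0,0,-0.01,-0.1,255,0,0,-0.02,-0.1,255,0,0,-0.02,-0.1,255,0,0,-0.02,-0.1,255,0,0,0,0,255,0,0,0,0]'
python3 - <<'E'
from plant import ctrl
s=ctrl.state();print(s['ft_torque'])
E
```

```text
time: 19.8
eef_pos: [0.548, 0.0039, 0.1076]
tcp_rot: [[0.703, 0.711, 0.001], [0.711, -0.703, -0.0], [0.0, 0.001, -1.0]]
force: [-0.3, 0.7, 1.6]
gripper_width: 0.059
[-0.080154    0.08259875  0.01832745]
```

```bash
python3 -m inch '[255,0,0,-0.02,-0.1,255,0,0,-0.02,-0.1,255,0,0,-0.02,-0.1,255,0,0,-0.02,-0.1,255,0,0,-0.02,-0.1,255,0,0,-0.02,-0.1,255,0,0,-0.02,-0.1,255,0,0,-0.02,-0.1,255,0,0,0,0,255,0,0,0,0]'
python3 - <<'E'
from plant import ctrl
s=ctrl.state();print(s['ft_torque'])
E
```

```text
time: 20.8
eef_pos: [0.5483, 0.0036, 0.1033]
tcp_rot: [[1.0, -0.008, 0.001], [-0.008, -1.0, -0.001], [0.002, 0.001, -1.0]]
force: [-1.7, -1.2, 5.1]
gripper_width: 0.0588
[-0.23079932  0.22219827 -0.03737494]
```

```bash
python3 -m inch '[255,0,0,-0.02,-0.07,255,0,0,-0.01,-0.06,255,0,0,0,-0.05,255,0,0,0,0,255,0,0,0,0]'
python3 - <<'E'
from plant import ctrl
s=ctrl.state();print(s['ft_torque'])
E
```

```text
time: 21.3
eef_pos: [0.5489, 0.004, 0.1032]
tcp_rot: [[0.982, -0.187, 0.003], [-0.187, -0.982, 0.0], [0.003, -0.001, -1.0]]
force: [-0.9, -0.7, 7.8]
gripper_width: 0.059
[-0.00462874  0.33118461  0.05509475]
```

```bash
python3 -m inch '[255,0,0,0,-0.04,255,0,0,0,-0.03,255,0,0,0,0,255,0,0,0,0]'
python3 - <<'E'
from plant import ctrl
s=ctrl.state();print(s['ft_torque'])
E
```

```text
time: 21.7
eef_pos: [0.5494, 0.005, 0.1033]
tcp_rot: [[0.969, -0.248, 0.004], [-0.248, -0.969, 0.001], [0.004, -0.002, -1.0]]
force: [1.8, 3.2, 7.2]
gripper_width: 0.0593
[0.5120006  0.04320385 2.34035966]
```

The torque has risen to 2.3 N m, so the ring is on its stop. I'll release, back off and check.

```bash
python3 -m inch '[255,0,0,0,0.03,0,0,0,0,0,0,0,0,0,0,0,0,0,0,0,0,0,0,0,0,0,0,0,0,0,0,0,0,0.5,0,0,0,0,1,0,0,0,0,1,0,0,0,0,1,0]'
python3 -m inch '[0,0,0,1,0,0,0,0,0,0,0,0,0,0,0,0,0,0,0,0]'
python3 - <<'E'
from h import *
f,T=grab('wrist'); W=cloud(f,T); s=ctrl.state(); print(s['eef_pos'],s['gripper_width'])
P=W.reshape(-1,3); c=[.5477,.0042]; d=np.hypot(P[:,0]-c[0],P[:,1]-c[1])
L=P[(d<.057)&(P[:,2]>.125)&(P[:,2]<.14)]; A=np.c_[L[:,:2]-c,np.ones(len(L))]; print('lip plane',np.linalg.lstsq(A,L[:,2],rcond=None)[0].round(4),'expect .132')
H=cv2.convexHull(L[:,:2].astype(np.float32))[:,0]; H=H[np.hypot(*(H-c).T)>.048]; print('ring',circ(H).round(4))
E=P[(d<.038)&(P[:,2]>.158)&(P[:,2]<.17)]; print('ears',rect(E[:,:2]),np.median(E[:,2]),'expect .162')
t=P[(d<.02)&(P[:,2]>.145)&(P[:,2]<.1575)]; print('tab',rect(t[:,:2]),np.median(t[:,2]))
g,T=grab('scene')
cv2.imwrite('pics/c8.png',np.hstack([f['frame'][100:420,100:500],cv2.resize(g['frame'][180:276,300:420],(400,320))])[...,::-1])
E
```

```text
time: 22.7
eef_pos: [0.5478, 0.0039, 0.2087]
tcp_rot: [[0.973, -0.229, 0.001], [-0.229, -0.973, -0.0], [0.001, -0.0, -1.0]]
force: [0.7, -1.0, 0.2]
gripper_width: 0.0853
time: 23.1
eef_pos: [0.547, 0.004, 0.2352]
tcp_rot: [[0.973, -0.229, -0.002], [-0.229, -0.973, 0.0], [-0.002, 0.0, -1.0]]
force: [0.4, 0.5, 0.3]
gripper_width: 0.0851
[0.54681839 0.00398486 0.23470443] 0.08545998547701848
lip plane [-0.0003  0.0013  0.1313] expect .132
ring [0.5481 0.0041 0.0522]
ears [5.47900e-01 4.40000e-03 2.97000e-02 5.96000e-02 7.82463e+01] 0.16193143543647595 expect .162
tab [5.47800e-01 4.00000e-03 1.26000e-02 3.20000e-02 7.15819e+01] 0.15588360212168711
```

View pics/c8.png

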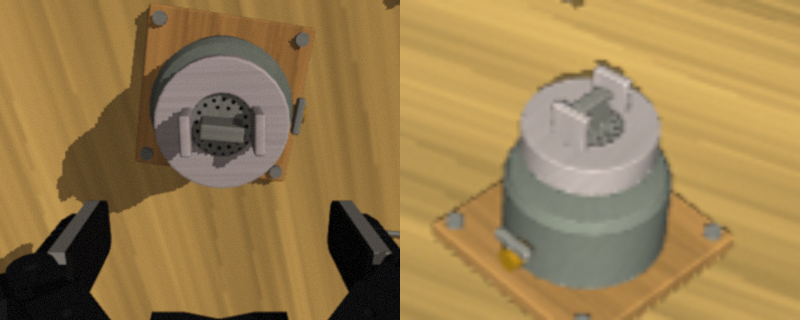

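The ring sits level and centred on the pot (left crop: lip around (222,122), ears at (185,133) and (260,130)). It has turned 80° and is at home height. Handing in.

```bash
python3 -c "
from plant import ctrl
print(ctrl.hand_in())"
```

```text
the job is handed in; nothing more can be done
None
```

The strainer disk is seated in the pot's mouth, and the clamp ring is over it and screwed clockwise to its stop. The gripper is open and clear, and I handed the job in at about 23 s of the 72 s allowed.

**Final checks**

| Item | Measured |
|---|---|
| Disk | Level when seated; tab centred within about 0.3 mm of the mouth's axis; tab top at z = 0.156, as expected for a seated disk |
| Ring turn | About 80° from the entry gaps; torque rose to 2.3 N m at the stop, and I backed off slightly before letting go |
| Ring position | Lip level within 0.1°; centred within 0.5 mm; centre about 8.5–9 mm above the rim |

**Discrepancies**
- **Finger length:** the real finger tips end about 30 mm short of the stated TCP, and all three cameras agreed on this. My first grasp therefore closed above the disk's tab without moving it. I lowered the later grasps to allow for it, and both held.
- **Bystanders:** I did not re-measure them at the end. The arm's path kept clear of them, and I saw no unexpected forces.

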